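Select the cross range on the bench shaker's gear gate

TASK

The bench shaker has to run in the range marked with a cross for the next class. With the fingertips, push its gear lever out of the middle lane, along the cross lane and fully home into the slot beside the cross mark, without going into any other marked slot; push gently, and do not grip the lever. Leave the glassware and everything else on the bench and on the shaker where it stands.

Things in the scene. Friction and masses are not known exactly. Their poses are not given: they have to be found in the camera images.
- shaker: white bench shaker, fixed, body 220 x 420 x 98 mm (x -110..110, y -270..150). Origin on the table under the centre of the selector gate; x and y along the gate, z up. Its platform with a clamped beaker (top 177 mm above the table) is centred at y = -190 mm. The aluminium gate plate (150 x 160 mm, top 108 mm above the table) lies about the origin
- gate_mid (a point): centre of the gate plate's top, above the shaker's origin. Three parallel lanes 14 mm wide run along shaker x at y = -32, 0, +32 mm, closed at x = +-31 mm, joined by one 14 mm cross lane along shaker y at x = 0 (closed at y = +-39); corners between lanes rounded, radius 9 mm. The four halves of the two outer lanes are the marked slots
- pivot (a point): universal pivot of the gear lever, 25 mm above the table under the gate's centre. The 10 mm steel shaft rises from it through the gate, which guides it. The lever stays where it is left; moving the knob takes about 3 to 4 N, up to 10 N where the shaft rubs round a corner. The closed ends of the lanes are slightly springy: pushed against them, the knob gives about 1 mm for each 2 to 3 N
- knob (a point): centre of the black ball knob (32 mm diameter) on the lever, 150 mm from the pivot, so 175 mm above the table when upright. Shaker x of the knob: 0 in the cross lane, about +-42 mm home at a lane's end. Shaker y: 0 in the middle lane, about +-53 mm in an outer lane. It starts anywhere along the middle lane, its ends and centre included
- shaft (a point): point on the axis of the lever's shaft, 79 mm from the pivot, at the level of the gate plate: shows where in the lanes the shaft is
- lever_fore (a joint): tilt of the lever about the shaker's y axis, rad: 0 in the cross lane, positive leaning to shaker +x; the lanes' ends stop it at about +-0.30
- lever_side (a joint): tilt of the lever to the side, rad: 0 in the middle lane, positive leaning to shaker +y; about +-0.36 in the outer lanes
- cross (a point): raised black mark on the gate plate: a diagonal cross (X), arms 30 x 8 mm, 3 mm high; the point is the centre of its underside. The four marks (cross, bar, disc, ring) lie just beyond the closed ends of the four marked slots, at shaker (x, y) = (+-52, +-32) mm; which is where changes
- bar (a point): raised black mark on the gate plate: a plain bar 28 x 8 mm, across the lane, 3 mm high; the point is the centre of its underside. The four marks (cross, bar, disc, ring) lie just beyond the closed ends of the four marked slots, at shaker (x, y) = (+-52, +-32) mm; which is where changes
- disc (a point): raised black mark on the gate plate: a solid disc 26 mm in diameter, 3 mm high; the point is the centre of its underside. The four marks (cross, bar, disc, ring) lie just beyond the closed ends of the four marked slots, at shaker (x, y) = (+-52, +-32) mm; which is where changes
- ring (a point): raised black mark on the gate plate: an open ring 28 mm in outer diameter, 3 mm high; the point is the centre of its underside. The four marks (cross, bar, disc, ring) lie just beyond the closed ends of the four marked slots, at shaker (x, y) = (+-52, +-32) mm; which is where changes
- vial: loose amber vial, 22 mm diameter, 42 mm high, on the shaker's deck beside the gate plate; origin at its underside
- stopper: loose rubber stopper, up to 28 mm diameter, 26 mm high, on the shaker's deck beside the gate plate; origin at its underside
- beaker: loose glass beaker, 66 mm diameter, 85 mm high, on the bench behind the shaker; origin at its underside
- small_beaker: loose glass beaker, 50 mm diameter, 60 mm high, on the bench in front of the shaker; origin at its underside
- meter: loose white hand-held meter, 95 x 170 x 34 mm, on the bench behind the shaker; origin at its underside
- strip_tube: loose white tube of test strips, 36 mm diameter, 85 mm high, on the bench at the shaker's +y end; origin at its underside
- petri: loose glass dish, 84 mm diameter, 16 mm high, on the bench in front of the shaker; origin at its underside

How it is judged (in metres and radians):
On the way:
1. the lever is in the cross lane, on its way out of the middle lane ((value of joint lever_side above 0.14 rad or value of joint lever_side below -0.14 rad) and value of joint lever_fore between -0.14 and 0.14 rad).
At the end, for the whole second after the job is handed in: The lever's shaft rests in the slot beside the cross, home: its point at the plate's level is within 35 mm (level) of the cross mark's centre (about 29 mm when home against the slot's end), and at rest (under 0.05 rad/s) (horizontal distance between shaft and cross below 0.035 m and velocity of joint lever_fore between -0.05 and 0.05 rad/s and velocity of joint lever_side between -0.05 and 0.05 rad/s); the robot touches nothing.
It fails at once if the lever goes about half-way or more into another marked slot (horizontal distance between shaft and bar below 0.037 m or horizontal distance between shaft and disc below 0.037 m or horizontal distance between shaft and ring below 0.037 m).
It fails at once if the lever is gripped or forced (over 34 N between it and the fingers) (contact force between the fingers and lever_side above 34 N).
It fails at once if something else on the bench or shaker is lifted or moved by more than 20 mm (distance of any of vial, stopper, beaker, small_beaker, meter, strip_tube, petri from where it was at the start of the episode above 0.02 m).
It also fails if it takes over 48 s, if anything falls off the work surface, if the arm or the gripper's body presses on something with over 40 N, if the wrist force passes 120 N, or if a joint passes its speed limit or range.

ROBOT

A 6-joint arm with a two-finger parallel gripper is mounted at the origin on the work surface. World frame = base frame: x ahead of the robot, y to its left, z up, the work surface at z = 0. Lengths are in mm, angles in rad, forces in N, time in s.
With the tool pointing down it reaches from about 400 to 925 mm from the base axis. Payload 12.5 kg.
Tool frame: the origin (TCP) lies between the finger pads; the fingertips stand 11 mm ahead of it and the grasp point (between the pads) lies 8 mm behind it (env.tip_extent is the distance from the TCP to the fingertips, in mm); x points along the fingers, z is the direction in which the jaws open and shut, and the axes are right-handed (so a half turn about x gives the same grasp; the last joint's range is limited). The gripper opens to 95 mm and grips with 3 to 60 N. Pads are 20 mm wide; open, the fingers measure 119 mm over their backs; the gripper's body (75 mm by 180 mm) begins 59 mm behind the grasp point.
Start: joints at [1.043, 0.491, 1.559, -0, 1.092, -0.106], TCP at [255.863, 570.245, 225.661] pointing down, gripper open.
Joint ranges: [-3.1, 3.1], [-0.84, 2.19], [0.05, 2.79], [-1.13, 4.28], [0.06, 2.93], [-2.69, 2.69]. Speed limits (rad/s): [2.22, 2.22, 2.79, 3.14, 3.14, 3.14].

INTERFACE

Orientations are given as [roll, pitch, yaw] about the fixed x, y, z axes, in that order (R = Rz(yaw) Ry(pitch) Rx(roll)).
In Python, from cell import status, imaging, env gives the robot as it stands. The module is installed in compiled form; this text tells all that it offers.
- The arm moves only by the tool apply_moves, never from a script. Its argument "increments" is a list of rows, each a list of 5 numbers: the closure, from 0 (fully open) to 1 (shut), then the shift along the tool's x, y, z in mm, then the turn about the tool's x in degrees. A call has 1 to 10 rows; each row shifts and turns the commanded pose from where the row before left it, along the tool's axes as they then stand; what a row does not reach is not made up. A row lasts 1/10 s, in which the tool goes at most 50 mm and 8.59 degrees, less where a joint would pass 70% of its speed; a pose out of reach is approached as far as the arm can. A call with a gripper value outside its range is refused whole. The fingers move at their own pace and stop on an object; the grip force is fixed at half the most. Time passes only in rows, so rows that do not move let the fingers close. It gives the time, the measured TCP pose, the force and the opening at its end, in the units of the state.
- status.state(): the state, without advancing time (a new reading comes with each control period).
- imaging.read_camera(name): name is "side" or "top" or "wrist"; returns a dict with "pixels" (420x560x3 uint8, red, green, blue), "fovy" (degrees; the focal length in pixels is half the picture's height over the tangent of half this angle, whatever the lens; pixels are square), "cx", "cy" (the principal point, pixels), "distortion" ([k1, k2, p1, p2, k3] as OpenCV has them; the pictures are not rectified), "R" (3x3) and "t" (3): a world point X has camera coordinates R X + t. Camera axes: x right, y down, z forward; pixel columns grow to the right and rows downward; lengths in mm; the calibration is good to about 2 mm. A picture is of the moment at which its call begins. There is no depth.
- env.job_done(): hands the job in, once; it reports no verdict.
The state is a dict: "t": time; "joints": joint angles; "qvel": joint speeds; "tau": joint torques, N m; "eef_pos": TCP position; "tcp_rot": TCP orientation; "ft_force": force on the tool from outside, world axes, zero at the start; "moment": the same for the moment, N m; "opening": opening from 0.0 (shut) to 1.0 (fully open).
Only numpy, scipy, OpenCV 4.12 (cv2) and the standard library are available. Lean on these libraries where they do the work, as an engineer would, in place of code of your own. Each camera call takes 0.05 s, during which the arm holds its last target. There are 200 camera calls.

## Working session

There is one attempt and no reset: what is moved stays moved. The work goes in short steps, Python scripts to look and compute and a tool call to move; the robot and the scene stay as the last step left them, time stands still between calls to the robot, and variables do not carry over. Pictures are saved under pics/ and viewed, about 8 in all and at most 12, crops included, and the job is handed in when it is done.

Besides the shell and the picture viewer there is one more tool, called after "Emit:" as name(argument=value, ...), one argument or row to a line, values as JSON. apply_moves: Moves the arm, as the interface text tells. Its arguments: {"type":"object","properties":{"increments":{"type":"array"}},"required":["increments"]}

```bash
mkdir -p pics; python3 - <<'E'
from cell import status, imaging, env
import cv2,pickle
print(status.state())
for n in ["top","side"]:
    d=imaging.read_camera(n); cv2.imwrite(f"pics/{n}0.png",cv2.resize(d["pixels"][:,:,::-1],(800,600),interpolation=cv2.INTER_CUBIC))
    pickle.dump(d,open(f"{n}0.pkl","wb"))
    print(n,d["fovy"],d["cx"],d["cy"],d["distortion"],d["R"],d["t"])
E
```

```text
{'t': 0.0, 'joints': array([ 1.04337873e+00,  4.91562542e-01,  1.55945366e+00, -4.80916615e-07,
        1.09169224e+00, -1.05617359e-01]), 'qvel': array([ 0.00076883, -0.0011951 ,  0.00037581, -0.00019543, -0.00048811,
        0.00115752]), 'tau': array([ 2.75472514e-03, -6.12639999e+01, -2.58181733e+01,  6.93612196e-02,
        4.81085829e-02, -1.00339942e-04]), 'eef_pos': array([255.74918121, 570.02427097, 225.05843935]), 'tcp_rot': array([ 3.03635756,  1.56968054, -2.09783144]), 'ft_force': array([-1.20902154, -0.48659041,  0.21720324]), 'moment': array([ 0.00066937,  0.01172046, -0.03163929]), 'opening': 1.0025703792694765}
top 55.54677168750261 275.34902320464073 215.86684049615516 [0.03732651 0.         0.         0.         0.        ] [[ 0.01525582 -0.99949258  0.02796161]
 [-0.98938973 -0.01913071 -0.14402076]
 [ 0.14448261 -0.02546777 -0.98917954]] [ 52.71771187 570.53967448 795.45696039]
side 55.51796813812358 280.58942393823753 213.0904816856793 [-0.00537286  0.          0.          0.          0.        ] [[ 0.82444932 -0.56569158 -0.01662379]
 [-0.41787837 -0.58868892 -0.6919704 ]
 [ 0.38165559  0.57744125 -0.72173445]] [-412.03019306  339.85093344  650.20745179]
```

View pics/top0.png

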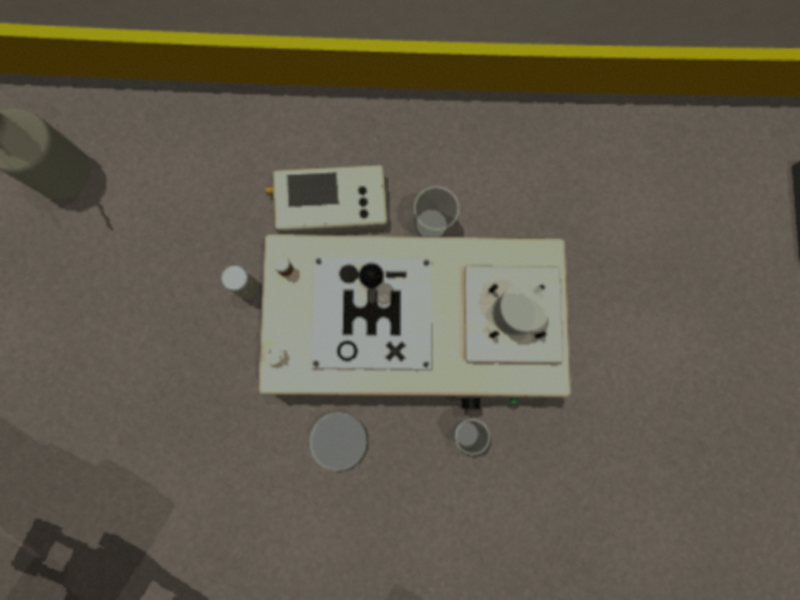

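View pics/side0.png

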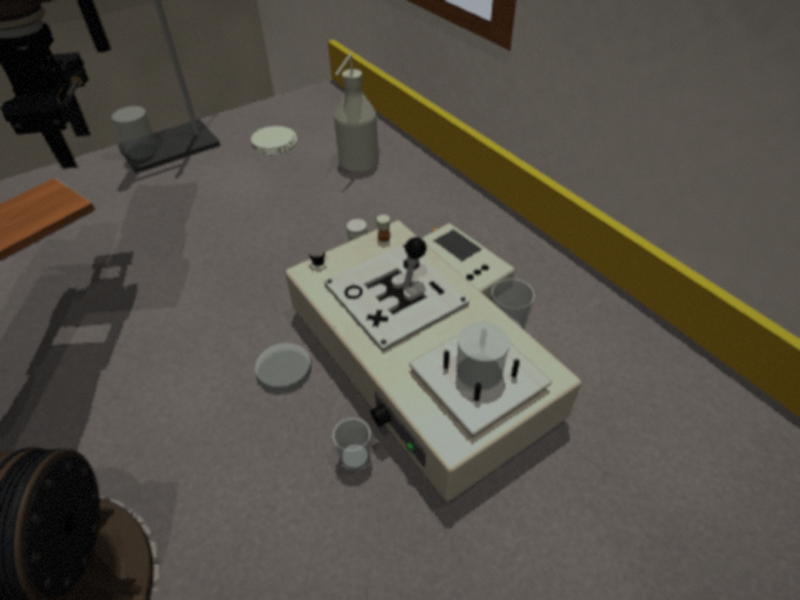

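The top view shows the cross at (396,351), ring (347,351), disc (348,273) and bar (396,273), with the knob at (371,274). So the lever is at the +x end of the middle lane, and the cross is at shaker (-52,-32).

```bash
cat > h.py <<'E'
import numpy as np,cv2
from scipy.optimize import least_squares
from scipy.spatial.transform import Rotation as Ro
def proj(d,X):
    f=d["pixels"].shape[0]/2/np.tan(np.radians(d["fovy"]/2))
    K=np.array([[f,0,d["cx"]],[0,f,d["cy"]],[0,0,1]])
    return cv2.projectPoints(np.float64(X).reshape(-1,1,3),cv2.Rodrigues(np.float64(d["R"]))[0],np.float64(d["t"]),K,np.float64(d["distortion"]))[0].reshape(-1,2)
def w(p,S): 
    S=np.atleast_2d(np.float64(S)); c,s=np.cos(p[2]),np.sin(p[2])
    return np.c_[p[0]+c*S[:,0]-s*S[:,1],p[1]+s*S[:,0]+c*S[:,1],S[:,2]]
def knob(a,b): # shaker: fore, side (approx universal)
    v=np.array([np.tan(a),np.tan(b),1]); return np.array([0,0,25])+150*v/np.linalg.norm(v)
E
python3 - <<'E'
from h import *
import pickle
from cell import status
T=pickle.load(open("top0.pkl","rb"));S=pickle.load(open("side0.pkl","rb"))
M=[[52,32,111],[52,-32,111],[-52,32,111],[-52,-32,111]]
pt=np.array([[348,273],[396,273.5],[347,351],[396,351]])*.7
ps=np.array([[436.5,287.5],[353,292],[377,318.5]])*.7
for use in (0,1,2):
    def r(p):
        a=(proj(T,w(p,M))-pt).ravel(); b=(proj(S,w(p,[M[1],M[2],M[3]]))-ps).ravel()
        return [a,b,np.r_[a,b]][use]
    q=least_squares(r,[500,50,0]);print(q.x,np.abs(q.fun).max())
p=q.x; np.save("p.npy",p)
kt=np.array([371,274])*.7;ks=np.array([415.5,247])*.7
f=least_squares(lambda a:np.r_[proj(T,w(p,knob(*a)))[0]-kt,proj(S,w(p,knob(*a)))[0]-ks],[.2,0]);print(f.x,f.fun,knob(*f.x),w(p,knob(*f.x)))
s=status.state();R=Ro.from_euler('xyz',s["tcp_rot"]).as_matrix();print(R)
c,sn=np.cos(p[2]),np.sin(p[2]);Sh=np.array([[c,-sn,0],[sn,c,0],[0,0,1]])
print("tool axes in shaker",Sh.T@R, "tcp in shaker",Sh.T@(s["eef_pos"]-np.r_[p[:2],0]))
E
```

```text
[5.54127120e+02 9.32250184e+01 1.42621831e-02] 0.36768488701954993
[5.53233770e+02 9.03115004e+01 8.89847250e-03] 0.11610237301309212
[5.53967957e+02 9.24747933e+01 1.49892880e-02] 0.874174696405646
[0.26657279 0.01058618] [-0.07801711  0.01976557  0.05172591  0.11230718] [ 39.51196426   1.53181732 169.69436138] [[593.45252212  94.59867259 169.69436138]]
[[-4.87062929e-04 -9.12344801e-01  4.09422431e-01]
 [-8.41425181e-04  4.09422708e-01  9.12344418e-01]
 [-9.99999527e-01  9.98708021e-05 -9.67084513e-04]]
tool axes in shaker [[-4.99620106e-04 -9.06105586e-01  4.23051319e-01]
 [-8.34030204e-04  4.23051602e-01  9.06105207e-01]
 [-9.99999527e-01  9.98708021e-05 -9.67084513e-04]] tcp in shaker [-291.01204804  481.99817597  225.13629719]
```

Emit:
apply_moves(
  increments=[
    [1,0,0,0,-6.25],
    [1,0,0,0,-6.25],
    [1,0,0,0,-6.25],
    [1,0,0,0,-6.25],
    [1,0,-20,-24,0],
    [1,0,-20,-24,0],
    [1,0,-20,-24,0],
    [1,0,-20,-24,0],
    [1,0,-20,-24,0],
    [1,0,-20,-24,0],
  ],
)

```text
t: 1.1
eef_pos: [378.5, 426.9, 225.4]
tcp_rot: [2.262, 1.57, -2.436]
ft_force: [0.0, 0.6, 0.1]
opening: 0.216
```

Emit:
apply_moves(
  increments=[
    [1,0,-20,-24,0],
    [1,0,-20,-24,0],
    [1,0,-20,-24,0],
    [1,0,-20,-24,0],
    [1,0,-20,-24,0],
    [1,0,-20,-24,0],
    [1,0,-20,-24,0],
    [1,0,-20,-24,0],
    [1,0,-20,-24,0],
    [1,0,-20,-24,0],
  ],
)

```text
t: 2.1
eef_pos: [582.0, 189.8, 225.4]
tcp_rot: [1.515, 1.57, 3.101]
ft_force: [1.0, 0.1, -1.5]
opening: 0.004
```

```bash
cat >> h.py <<'E'
def rel():
    from cell import status
    p=np.load("p.npy");s=status.state();R=Ro.from_euler('xyz',s["tcp_rot"]).as_matrix()
    c,sn=np.cos(p[2]),np.sin(p[2]);Sh=np.array([[c,-sn,0],[sn,c,0],[0,0,1]])
    print("t",s["t"],"tcp sh",(Sh.T@(s["eef_pos"]-np.r_[p[:2],0])).round(1),"F sh",(Sh.T@s["ft_force"]).round(1),"open",s["opening"]); return Sh.T@R
E
python3 -c "
from h import *
print(rel().round(3))"
```

```text
t 2.1 tcp sh [ 29.5  96.9 225.4] F sh [ 1.   0.1 -1.5] open 0.0041350557605438175
[[-0.001 -1.     0.001]
 [ 0.     0.001  1.   ]
 [-1.     0.001  0.   ]]
```

Emit:
apply_moves(
  increments=[
    [1,0,-18,-24,0],
    [1,0,-18,-24,0],
    [1,0,-18,-24,0],
    [1,0,-18,-24,0],
    [1,20,0,0,0],
    [1,20,0,0,0],
    [1,20,0,0,0],
    [1,0,0,0,0],
    [1,0,0,0,0],
  ],
)

```text
t: 3.0
eef_pos: [654.9, 96.0, 165.8]
tcp_rot: [1.452, 1.57, 3.038]
ft_force: [1.0, 0.2, 0.4]
opening: 0.008
```

```bash
python3 - <<'E'
from h import *
rel()
from cell import imaging
a=imaging.read_camera("top")["pixels"][120:320,140:420,::-1];b=imaging.read_camera("side")["pixels"][80:280,180:460,::-1]
cv2.imwrite("pics/a.png",cv2.resize(np.vstack([a,b]),None,fx=1.5*1,fy=1.5,interpolation=cv2.INTER_CUBIC))
E
```

```text
t 3.0 tcp sh [100.9   2.  165.8] F sh [1.  0.1 0.4] open 0.008382473080497133
```

View pics/a.png

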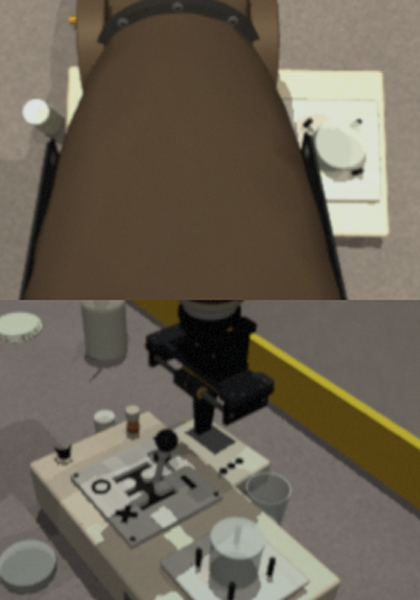

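Emit:
apply_moves(
  increments=[
    [1,0,10,-0.5,0],
    [1,0,10,-0.5,0],
    [1,0,7,0,0],
    [1,0,4,0,0],
    [1,0,4,0,0],
    [1,0,4,0,0],
    [1,0,4,0,0],
    [1,0,4,0,0],
  ],
)

```text
t: 3.9
eef_pos: [609.0, 94.4, 166.6]
tcp_rot: [-1.501, 1.567, 0.084]
ft_force: [3.9, 0.4, 3.5]
opening: 0.001
```

Emit:
apply_moves(
  increments=[
    [1,0,4,0,0],
    [1,0,4,0,0],
    [1,0,4,0,0],
    [1,0,4,0,0],
    [1,0,4,0,0],
    [1,0,4,0,0],
    [1,0,2,0,0],
    [1,0,0,0,0],
  ],
)

```text
t: 4.7
eef_pos: [581.2, 93.9, 165.5]
tcp_rot: [1.563, 1.57, -3.134]
ft_force: [1.4, -0.0, -0.1]
opening: 0.005
```

```bash
python3 - <<'E'
from h import *
rel()
from cell import imaging
p=np.load("p.npy");d=imaging.read_camera("side")
u=proj(d,w(p,[knob(0,0),[0,0,104]]));print(u, (u-[240,120])*5)
b=d["pixels"][120:240,240:380,::-1]
cv2.imwrite("pics/b.png",cv2.resize(b,None,fx=5,fy=5,interpolation=cv2.INTER_CUBIC))
E
```

```text
t 4.7 tcp sh [ 27.3   1.  165.5] F sh [ 1.4 -0.  -0.1] open 0.005453735820333761
[[275.26129195 179.11062693]
 [276.14679969 204.51942502]] [[176.30645975 295.55313464]
 [180.73399847 422.5971251 ]]
```

View pics/b.png

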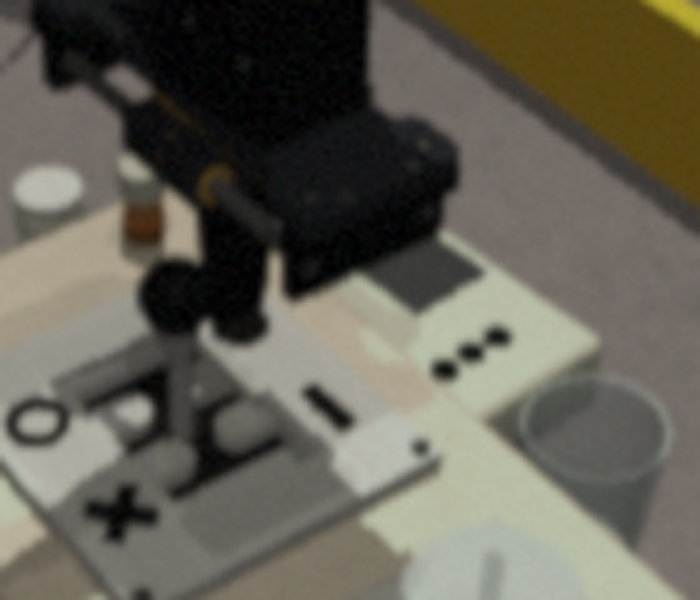

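Knob is at crop (174,296), against (176,296) predicted for upright, so it is in the cross lane. Next I go round to its +y side.

Emit:
apply_moves(
  increments=[
    [1,0,-12,0,0],
    [1,0,-12,0,0],
    [1,0,0,17,0],
    [1,0,0,17,0],
    [1,0,0,15,0],
    [1,2,17,0,0],
    [1,2,17,0,0],
    [1,0,17,0,0],
    [1,0,0,0,0],
  ],
)

```text
t: 5.65
eef_pos: [552.2, 143.7, 161.8]
tcp_rot: [1.581, 1.569, -3.115]
ft_force: [1.1, -0.6, -0.6]
opening: 0.0
```

```bash
python3 -c "
from h import *
rel()"
```

```text
t 5.65 tcp sh [ -1.   51.3 161.8] F sh [ 1.1 -0.6 -0.6] open 0.0001709435803888931
```

Emit:
apply_moves(
  increments=[
    [1,0,0,-10,0],
    [1,0,0,-9,0],
    [1,0,0,-4,0],
    [1,0,0,-4,0],
    [1,0,0,-4,0],
    [1,0,0,-4,0],
  ],
)

```text
t: 6.25
eef_pos: [555.0, 107.4, 161.9]
tcp_rot: [-1.177, 1.57, 0.408]
ft_force: [1.2, 3.6, 2.5]
opening: 0.007
```

Emit:
apply_moves(
  increments=[
    [1,0,0,-4,0],
    [1,0,0,-4,0],
    [1,0,0,-4,0],
    [1,0,0,-4,0],
    [1,0,0,-4,0],
    [1,0,0,-4,0],
  ],
)

```text
t: 6.85
eef_pos: [554.5, 83.2, 161.2]
tcp_rot: [1.463, 1.569, 3.049]
ft_force: [0.6, 3.4, -3.0]
opening: 0.002
```

Emit:
apply_moves(
  increments=[
    [1,0,0,-4,0],
    [1,0,0,-4,0],
    [1,0,0,-4,0],
    [1,0,0,0,0],
  ],
)

```text
t: 7.25
eef_pos: [555.0, 71.0, 161.6]
tcp_rot: [1.713, 1.57, -2.986]
ft_force: [-0.6, 3.4, -1.3]
opening: 0.006
```

```bash
python3 - <<'E'
from h import *
rel()
from cell import imaging
p=np.load("p.npy");d=imaging.read_camera("side")
for k in (knob(0,-.3),knob(0,-.36)): print(k,(proj(d,w(p,k))-[240,120])*5)
b=d["pixels"][120:240,240:380,::-1]
cv2.imwrite("pics/c.png",cv2.resize(b,None,fx=5,fy=5,interpolation=cv2.INTER_CUBIC))
E
```

```text
t 7.25 tcp sh [  0.7 -21.4 161.6] F sh [-0.5  3.4 -1.3] open 0.005620508258720572
[  0.         -44.328031   168.30047337] [[242.41684578 370.08874825]]
[  0.         -52.84113499 165.38452355] [[255.50934887 387.92374629]]
```

View pics/c.png

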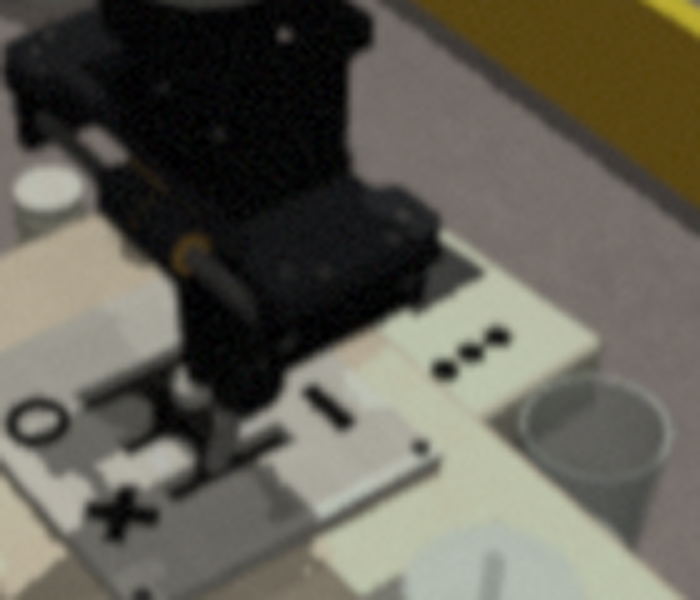

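Knob is near (247,376), about y = -48, in the cross lane. A few more mm are needed.

Emit:
apply_moves(
  increments=[
    [1,0,0,-2,0],
    [1,0,0,-2,0],
    [1,0,0,0,0],
  ],
)

```text
t: 7.6
eef_pos: [555.2, 67.4, 161.7]
tcp_rot: [-1.348, 1.571, 0.238]
ft_force: [-0.5, 2.6, -2.2]
opening: 0.0
```

```bash
python3 -c "
from h import *
rel()"
```

```text
t 7.6 tcp sh [  0.9 -25.1 161.7] F sh [-0.4  2.6 -2.2] open 0.0003803747370463025
```

Emit:
apply_moves(
  increments=[
    [1,0,0,10,0],
    [1,0,0,8,0],
    [1,0,-16,0,0],
    [1,0,-16,0,0],
    [1,0,-14,0,0],
    [1,2,0,-16,0],
    [1,2,0,-16,0],
    [1,0,0,-14,0],
    [1,0,0,0,0],
  ],
)

```text
t: 8.5
eef_pos: [601.3, 38.2, 157.7]
tcp_rot: [2.197, 1.571, -2.503]
ft_force: [0.2, 0.9, 0.1]
opening: 0.005
```

```bash
python3 - <<'E'
from h import *
rel()
from cell import imaging
p=np.load("p.npy");d=imaging.read_camera("side")
print((proj(d,w(p,knob(0,-.36)))-[240,120])*5)
b=d["pixels"][120:240,240:380,::-1]
cv2.imwrite("pics/d.png",cv2.resize(b,None,fx=5,fy=5,interpolation=cv2.INTER_CUBIC))
E
```

```text
t 8.5 tcp sh [ 46.5 -55.  157.7] F sh [0.2 0.9 0.1] open 0.005293715668102806
[[255.50934887 387.92374629]]
```

View pics/d.png

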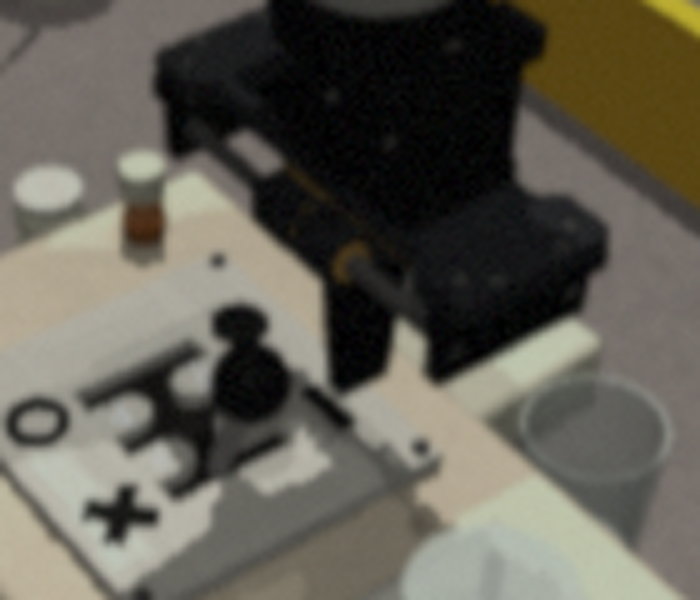

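Knob is at (252,382), about y = -51, inside the outer lane. Now I push toward -x.

Emit:
apply_moves(
  increments=[
    [1,0,9,0,0],
    [1,0,7,0,0],
    [1,0,4,0,0],
    [1,0,4,0,0],
    [1,0,4,0,0],
    [1,0,4,0,0],
  ],
)

```text
t: 9.15
eef_pos: [569.9, 39.8, 158.1]
tcp_rot: [-1.577, 1.569, 0.008]
ft_force: [3.6, 0.1, 3.3]
opening: 0.001
```

Emit:
apply_moves(
  increments=[
    [1,0,4,0,0],
    [1,0,4,0,0],
    [1,0,4,0,0],
    [1,0,4,0,0],
    [1,0,4,0,0],
    [1,0,0,0,0],
  ],
)

```text
t: 9.75
eef_pos: [548.8, 39.3, 157.2]
tcp_rot: [1.546, 1.569, 3.132]
ft_force: [-0.0, -0.8, 0.1]
opening: 0.002
```

```bash
python3 -c "
from h import *
rel()"
```

```text
t 9.75 tcp sh [ -6.  -53.1 157.2] F sh [-0.  -0.8  0.1] open 0.0019441372655238489
```

Emit:
apply_moves(
  increments=[
    [1,0,3,0,0],
    [1,0,3,0,0],
    [1,0,2,0,0],
    [1,0,0,0,0],
  ],
)

```text
t: 10.15
eef_pos: [541.2, 39.5, 157.4]
tcp_rot: [1.053, 1.57, 2.638]
ft_force: [2.9, 0.6, -1.7]
opening: 0.005
```

Emit:
apply_moves(
  increments=[
    [1,0,2,0,0],
    [1,0,0,0,0],
  ],
)

```text
t: 10.35
eef_pos: [539.6, 39.4, 157.5]
tcp_rot: [-1.06, 1.57, 0.525]
ft_force: [5.2, 1.1, -3.5]
opening: -0.001
```

```bash
python3 - <<'E'
from h import *
rel()
from cell import imaging
p=np.load("p.npy");d=imaging.read_camera("side")
for a in (-.2,-.25,-.3):k=knob(a,-.36);print(a,k,(proj(d,w(p,k))-[220,120])*5)
b=d["pixels"][120:240,220:360,::-1]
cv2.imwrite("pics/e.png",cv2.resize(b,None,fx=5,fy=5,interpolation=cv2.INTER_CUBIC))
E
```

```text
t 10.35 tcp sh [-15.1 -52.8 157.5] F sh [ 5.2  1.  -3.5] open -0.00132621945401262
-0.2 [-27.95865487 -51.91512791 162.92437461] [[294.67851677 421.54946297]]
-0.25 [-34.86435113 -51.39399408 161.53986375] [[279.05015762 430.97723482]]
-0.3 [-41.71311578 -50.75685681 159.84716333] [[263.33926874 440.77137975]]
```

View pics/e.png

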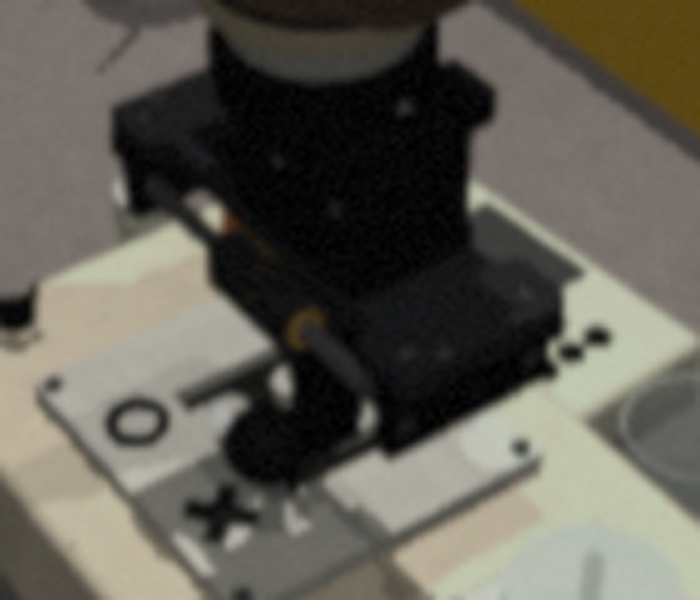

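Knob is at (263,442), matching fore = -0.30 (home), and the force is rising. One more small nudge, then I back off.

Emit:
apply_moves(
  increments=[
    [1,0,1,0,0],
    [1,0,1,0,0],
    [1,0,0,0,0],
  ],
)

```text
t: 10.7
eef_pos: [538.8, 39.5, 157.6]
tcp_rot: [-1.466, 1.568, 0.119]
ft_force: [11.3, 2.2, -8.8]
opening: 0.004
```

Emit:
apply_moves(
  increments=[
    [1,0,-4,0,0],
    [1,0,-8,0,0],
    [1,0,-15,0,0],
    [1,0,-20,0,0],
    [1,-20,-20,0,0],
    [1,-30,0,0,0],
    [1,-30,0,0,0],
    [1,0,0,0,0],
    [1,0,0,0,0],
  ],
)

```text
t: 11.6
eef_pos: [604.5, 40.3, 237.8]
tcp_rot: [-0.699, 1.571, 0.886]
ft_force: [-0.1, 0.8, -0.3]
opening: 0.005
```

```bash
python3 - <<'E'
from h import *
rel()
from cell import imaging
d=imaging.read_camera("side")
b=d["pixels"][120:240,220:360,::-1]
cv2.imwrite("pics/f.png",cv2.resize(b,None,fx=5,fy=5,interpolation=cv2.INTER_CUBIC))
E
```

```text
t 11.6 tcp sh [ 49.7 -53.  237.8] F sh [-0.1  0.8 -0.3] open 0.005405687784009062
```

View pics/f.png

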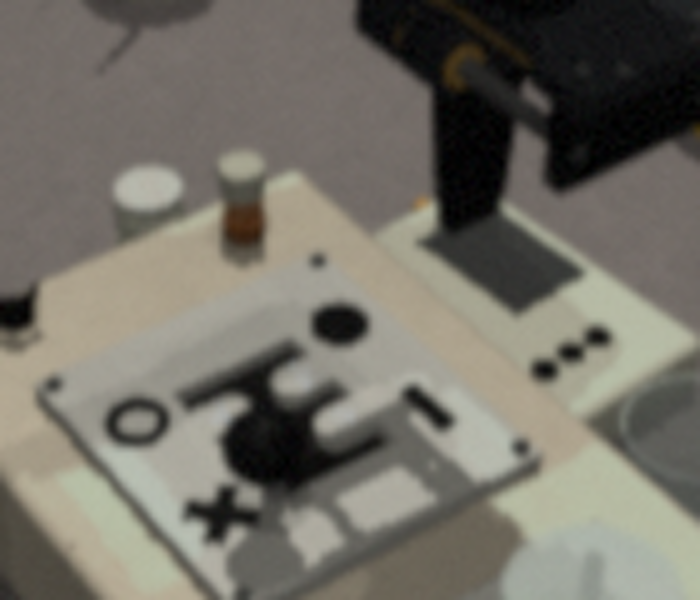

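Knob is at about (263,443) with the fingers clear, so the lever is home beside the cross. The vial, stopper, meter and beaker are where they were.

```bash
python3 -c "
from cell import env
print(env.job_done())"
```

```text
the job is handed in; nothing more can be done
None
```

The gear lever is home in the slot beside the cross, and I handed the job in at about 11.6 s of the 48 s allowed.

- **Moves:** with the fingers closed and never gripping, I pushed the lever from the +x end of the middle lane back to the cross lane. I then pushed it along the cross lane to the outer lane at -y, and -x against the end of the cross slot. It did not go into any other marked slot.
- **Force:** the highest reading was about 14 N at the wrist, during the final nudge against the end stop. I only read the force at the end of each move call, so brief peaks in between were not seen.
- **Final position:** in the last side view the knob matched the predicted home position (lever_fore about -0.30) and stayed there after the fingers backed off. Contact force was back to about zero with the arm clear. I did not measure the shaft-to-cross distance directly.
- **Other items:** the vial, meter and the visible parts of the stopper and the large beaker looked unmoved. The petri dish, small beaker and strip tube were not fully in view, but the arm never went near them at low height.

No check failed. The two camera fits of the shaker's position differed by about 3 mm, and I used the combined fit.

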